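# Pack and lock the sauce delivery tray

### The job

The blue delivery tray has been started with one sealed jar, of red or of green sauce: slide its lock open, take the steel tasting cup out and stand it on the white board, and stand every waiting jar of the tray's sauce upright in a free pocket. Press the lids of all the waiting jars fully home, those of the other sauce too, and slide the yellow knob to its locked end stop so that the rods lie over the tray's jars. Leave the sealed jars in their places, the other sauce's jars standing on the board, and let the bottles and the label roll be.

Things in the scene. Friction and masses are not known exactly. Their poses are not given: they have to be found in the camera images.
- tray: fixed blue delivery tray, 334 x 150 mm; origin at the centre of its underside, x along its row of 4 square pockets, y towards the lock's slide rail (at y = +36 mm). Pocket middles at tray x = -117, -39, +39, +117 mm, y = -30 mm; jars stand on a floor 6 mm above the origin, inside rims 60 mm wide that rise 5 mm over the floor
- lock (a joint): transport lock, a steel comb sliding along tray x with 2.5 N friction; stays where left, may start anywhere. 0 = open stop: its four rods are midway between the pockets (39 mm to tray -x of each pocket's middle), so jars go in and lids can be reached; 0.039 m = locked stop (towards tray +x): a rod lies across the middle of each pocket, and would strike a lid more than 3.5 mm short of home
- rod (a point): free end of the lock's 3rd rod, on its axis, moves with the lock (above the pocket at tray x = +39 mm when locked). Rods are 8 mm thick and level, along tray y, their axis 83.5 mm above the tray's origin, from the upright posts at tray y = +36 mm to this end at y = -55 mm. The four are 78 mm apart
- lock_grip (a point): point on the lock's yellow upright knob, moves with the lock. The knob is 14 mm thick along tray x, 30 mm along tray y, from 26 to 62 mm above the tray's origin; this point is on its middle line at 52 mm. Pinch it from above, fingers closing along tray x; the rods' posts are 24 mm away towards tray -y
- cup: small open steel tasting cup, straight-sided, 54 mm outer diameter, 36 mm tall, 3 mm wall, 0.09 kg, left standing in a pocket of the tray; origin at the centre of its underside, z up
- board: fixed white draining board, 290 (x) x 310 (y) x 6 mm, on which the jars wait; origin at the centre of its underside; jars stand 6 mm above it
- jar_r0: red sauce jar with red lid, 54 mm diameter, glass body straight-sided to 54 mm height; origin at the centre of its underside, z up; 0.12 to 0.24 kg. Lid home and sealed, top 70 mm above the origin. Of the two sealed jars (red, green) one already stands in a pocket of the tray and shows which sauce the tray is for; the other stands on the board and stays there
- jar_r1: red sauce jar with red lid, 54 mm diameter, glass body straight-sided to 54 mm height; origin at the centre of its underside, z up; 0.12 to 0.24 kg. Waits on the board, or absent (None). Press-on lid (53 mm diameter, 14 mm tall) not yet home: its flat top is 77 mm above the origin minus joint lid_r1, so 70 mm when home. Best held by the glass just below the lid
- jar_r2: red sauce jar with red lid, 54 mm diameter, glass body straight-sided to 54 mm height; origin at the centre of its underside, z up; 0.12 to 0.24 kg. Waits on the board, or absent (None). Press-on lid (53 mm diameter, 14 mm tall) not yet home: its flat top is 77 mm above the origin minus joint lid_r2, so 70 mm when home. Best held by the glass just below the lid
- jar_r3: red sauce jar with red lid, 54 mm diameter, glass body straight-sided to 54 mm height; origin at the centre of its underside, z up; 0.12 to 0.24 kg. Waits on the board, or absent (None). Press-on lid (53 mm diameter, 14 mm tall) not yet home: its flat top is 77 mm above the origin minus joint lid_r3, so 70 mm when home. Best held by the glass just below the lid
- jar_g0: green sauce jar with green lid, 54 mm diameter, glass body straight-sided to 54 mm height; origin at the centre of its underside, z up; 0.12 to 0.24 kg. Lid home and sealed, top 70 mm above the origin. Of the two sealed jars (red, green) one already stands in a pocket of the tray and shows which sauce the tray is for; the other stands on the board and stays there
- jar_g1: green sauce jar with green lid, 54 mm diameter, glass body straight-sided to 54 mm height; origin at the centre of its underside, z up; 0.12 to 0.24 kg. Waits on the board, or absent (None). Press-on lid (53 mm diameter, 14 mm tall) not yet home: its flat top is 77 mm above the origin minus joint lid_g1, so 70 mm when home. Best held by the glass just below the lid
- jar_g2: green sauce jar with green lid, 54 mm diameter, glass body straight-sided to 54 mm height; origin at the centre of its underside, z up; 0.12 to 0.24 kg. Waits on the board, or absent (None). Press-on lid (53 mm diameter, 14 mm tall) not yet home: its flat top is 77 mm above the origin minus joint lid_g2, so 70 mm when home. Best held by the glass just below the lid
- jar_g3: green sauce jar with green lid, 54 mm diameter, glass body straight-sided to 54 mm height; origin at the centre of its underside, z up; 0.12 to 0.24 kg. Waits on the board, or absent (None). Press-on lid (53 mm diameter, 14 mm tall) not yet home: its flat top is 77 mm above the origin minus joint lid_g3, so 70 mm when home. Best held by the glass just below the lid
- lid_r1 (a joint): how far the lid of jar_r1 has been pressed down: 0 = 7 mm proud, 0.007 m = fully home against its stop. Starts between 0 and 0.004; it takes about 7 N to push it and it stays where it is left
- lid_r2 (a joint): how far the lid of jar_r2 has been pressed down: 0 = 7 mm proud, 0.007 m = fully home against its stop. Starts between 0 and 0.004; it takes about 7 N to push it and it stays where it is left
- lid_r3 (a joint): how far the lid of jar_r3 has been pressed down: 0 = 7 mm proud, 0.007 m = fully home against its stop. Starts between 0 and 0.004; it takes about 7 N to push it and it stays where it is left
- lid_g1 (a joint): how far the lid of jar_g1 has been pressed down: 0 = 7 mm proud, 0.007 m = fully home against its stop. Starts between 0 and 0.004; it takes about 7 N to push it and it stays where it is left
- lid_g2 (a joint): how far the lid of jar_g2 has been pressed down: 0 = 7 mm proud, 0.007 m = fully home against its stop. Starts between 0 and 0.004; it takes about 7 N to push it and it stays where it is left
- lid_g3 (a joint): how far the lid of jar_g3 has been pressed down: 0 = 7 mm proud, 0.007 m = fully home against its stop. Starts between 0 and 0.004; it takes about 7 N to push it and it stays where it is left
- bottle_a: bystander, to be left alone: full sauce bottle, 62 mm diameter, 138 mm tall with black cap; origin at the centre of its underside
- bottle_c: bystander, to be left alone: full sauce bottle, 62 mm diameter, 138 mm tall with black cap; origin at the centre of its underside
- label_roll: bystander, to be left alone: roll of paper labels lying flat, 86 mm diameter, 36 mm tall; origin at the centre of its underside

How it is judged:
On the way:
1. every waiting jar of the tray's sauce stands in a pocket of the tray, the other jars and the cup stand on the board, and all lids are home ((((x of jar_r0 in the frame of tray between -0.13 and 0.13 m and y of jar_r0 in the frame of tray between -0.038 and -0.022 m and z of jar_r0 in the frame of tray below 0.0085 m and angle between jar_r0's own z axis and vertical below 0.06 rad and linear speed of jar_r0 below 0.02 m/s) and (x of jar_r1 in the frame of tray between -0.13 and 0.13 m and y of jar_r1 in the frame of tray between -0.038 and -0.022 m and z of jar_r1 in the frame of tray below 0.0085 m and angle between jar_r1's own z axis and vertical below 0.06 rad and linear speed of jar_r1 below 0.02 m/s) and (x of jar_r2 in the frame of tray between -0.13 and 0.13 m and y of jar_r2 in the frame of tray between -0.038 and -0.022 m and z of jar_r2 in the frame of tray below 0.0085 m and angle between jar_r2's own z axis and vertical below 0.06 rad and linear speed of jar_r2 below 0.02 m/s) and (x of jar_r3 in the frame of tray between -0.13 and 0.13 m and y of jar_r3 in the frame of tray between -0.038 and -0.022 m and z of jar_r3 in the frame of tray below 0.0085 m and angle between jar_r3's own z axis and vertical below 0.06 rad and linear speed of jar_r3 below 0.02 m/s) and (x of jar_g1 in the frame of board between -0.16 and 0.16 m and y of jar_g1 in the frame of board between -0.17 and 0.17 m and angle between jar_g1's own z axis and vertical below 0.15 rad) and (x of jar_g2 in the frame of board between -0.16 and 0.16 m and y of jar_g2 in the frame of board between -0.17 and 0.17 m and angle between jar_g2's own z axis and vertical below 0.15 rad) and (x of jar_g3 in the frame of board between -0.16 and 0.16 m and y of jar_g3 in the frame of board between -0.17 and 0.17 m and angle between jar_g3's own z axis and vertical below 0.15 rad) and (x of jar_g0 in the frame of board between -0.16 and 0.16 m and y of jar_g0 in the frame of board between -0.17 and 0.17 m and angle between jar_g0's own z axis and vertical below 0.15 rad)) or ((x of jar_g0 in the frame of tray between -0.13 and 0.13 m and y of jar_g0 in the frame of tray between -0.038 and -0.022 m and z of jar_g0 in the frame of tray below 0.0085 m and angle between jar_g0's own z axis and vertical below 0.06 rad and linear speed of jar_g0 below 0.02 m/s) and (x of jar_g1 in the frame of tray between -0.13 and 0.13 m and y of jar_g1 in the frame of tray between -0.038 and -0.022 m and z of jar_g1 in the frame of tray below 0.0085 m and angle between jar_g1's own z axis and vertical below 0.06 rad and linear speed of jar_g1 below 0.02 m/s) and (x of jar_g2 in the frame of tray between -0.13 and 0.13 m and y of jar_g2 in the frame of tray between -0.038 and -0.022 m and z of jar_g2 in the frame of tray below 0.0085 m and angle between jar_g2's own z axis and vertical below 0.06 rad and linear speed of jar_g2 below 0.02 m/s) and (x of jar_g3 in the frame of tray between -0.13 and 0.13 m and y of jar_g3 in the frame of tray between -0.038 and -0.022 m and z of jar_g3 in the frame of tray below 0.0085 m and angle between jar_g3's own z axis and vertical below 0.06 rad and linear speed of jar_g3 below 0.02 m/s) and (x of jar_r1 in the frame of board between -0.16 and 0.16 m and y of jar_r1 in the frame of board between -0.17 and 0.17 m and angle between jar_r1's own z axis and vertical below 0.15 rad) and (x of jar_r2 in the frame of board between -0.16 and 0.16 m and y of jar_r2 in the frame of board between -0.17 and 0.17 m and angle between jar_r2's own z axis and vertical below 0.15 rad) and (x of jar_r3 in the frame of board between -0.16 and 0.16 m and y of jar_r3 in the frame of board between -0.17 and 0.17 m and angle between jar_r3's own z axis and vertical below 0.15 rad) and (x of jar_r0 in the frame of board between -0.16 and 0.16 m and y of jar_r0 in the frame of board between -0.17 and 0.17 m and angle between jar_r0's own z axis and vertical below 0.15 rad))) and x of cup in the frame of board between -0.16 and 0.16 m and y of cup in the frame of board between -0.17 and 0.17 m and angle between cup's own z axis and vertical below 0.15 rad and z of cup in the frame of board between 0.003 and 0.009 m and linear speed of cup below 0.02 m/s and value of joint each of lid_r1, lid_r2, lid_r3, lid_g1, lid_g2, lid_g3 above 0.0053 m), for 0.2 s.
At the end, for the whole second after the job is handed in: All jars of the tray's sauce stand upright and at rest on the floor of a pocket each; the other sauce's jars and the cup stand upright on the board; every lid is home (within 1.7 mm); the lock is at its locked end stop (within 3 mm) (all of step 1 and value of joint lock above 0.036 m); the robot touches nothing.
It fails at once if one of the two sealed jars is carried or pushed away from its place (more than 80 mm) (distance of any of jar_r0, jar_g0 from where it was at the start of the episode above 0.08 m).
It fails at once if a bystander (bottle, label roll) is pushed more than 80 mm away or knocked over (distance of any of bottle_a, bottle_c, label_roll from where it was at the start of the episode above 0.08 m or angle between any of bottle_a, bottle_c, label_roll's own z axis and vertical above 0.6 rad).
Of jar_r1, jar_r2, jar_r3 only 2 to 3 are there at a start; the rules pass over those that are not, and their reading is None.
Of jar_g1, jar_g2, jar_g3 only 2 to 3 are there at a start; the rules pass over those that are not, and their reading is None.
At some moment in a run one of jar_r1, jar_r2, jar_r3, jar_g1, jar_g2, jar_g3 may be knocked a few centimetres aside while the robot is not near it.
It also fails if it takes over 210 s, if anything falls off the work surface, if the arm or the gripper's body presses on something with over 40 N, if the wrist force passes 120 N, or if a joint passes its speed limit or range.

### The arm

A 7-joint arm with a two-finger parallel gripper is mounted at the origin on the work surface. World frame = base frame: x ahead of the robot, y to its left, z up, the work surface at z = 0. Lengths are in m, angles in rad, forces in N, time in s.
With the tool pointing down it reaches from about 0.425 to 0.875 m from the base axis. Payload 4.7 kg.
Tool frame: the origin (TCP) lies between the finger pads; the fingertips stand 19 mm ahead of it and the grasp point (between the pads) is the TCP (ctrl.tip_extent is the distance from the TCP to the fingertips, in m); z points along the fingers, y is the line along which they close (so a half turn about z gives the same grasp; the last joint's range is limited). The gripper opens to 87 mm and grips with 3 to 60 N. Pads are 19 mm wide; open, the fingers measure 117 mm over their backs; the gripper's body (75 mm by 190 mm) begins 51 mm behind the grasp point.
Start: joints at [1.149, 0.321, -0.07, 1.45, 0.023, 1.371, -0.057], TCP at [0.274, -0.589, 0.242] pointing down, gripper open.
Joint ranges: [-2.86, 2.86], [-0.3, 2.09], [-1.38, 1.24], [0.06, 2.45], [-1.56, 4.7], [0.09, 2.05], [-2.69, 2.69]. Speed limits (rad/s): [2.57, 2.57, 3.14, 3.14, 3.14, 3.14, 3.14].

### API

Orientations are given as a rotation vector (axis times angle).
In Python, from bench import ctrl gives the robot as it stands.
- The arm moves only by the shell command python3 -m crank 'ROWS' [OPENING] [FORCE]. ROWS is JSON, a list of rows, each an object of numbers: "tx", "ty", "tz": the shift along the tool's x, y, z in mm; "turn": the turn about the tool's z in units of 5 degrees (1.0 is 5 degrees). In form: [{"tx": .., "ty": .., "tz": .., "turn": ..}, ...]. A call has 1 to 5 rows; each row is the pose to reach, as a shift and turn from the pose commanded when the call began, along the tool's axes at that moment; what a row does not reach only later rows make up. A row lasts 1/8 s, in which the tool goes at most 62.5 mm and 10.7 degrees, less where a joint would pass 70% of its speed; a pose out of reach is approached as far as the arm can. A call with a gripper value outside its range is refused whole. OPENING is the finger opening in mm, from 0 to 87, set as the call begins (- or left out, the last holds). The fingers move at their own pace and stop on an object; FORCE is the grip in N (left out, the last holds). Time passes only in rows, so rows that repeat a pose let the fingers close. It gives the time, the measured TCP pose, the force, the opening and the grip force at its end, in the units of the state.
- ctrl.get_state(): the state, without advancing time (a new reading comes with each control period).
- ctrl.get_image(name): name is "side" or "top" or "wrist"; returns (picture, depth): 400x640x3 uint8, red, green, blue; 400x640 float32, m along the optical axis (not along the pixel's ray), 0 where there is no reading.
- ctrl.camera_model(name): a dict with "intrinsics" (3x3 intrinsics, pixels), "origin" and "orientation" of the camera in the world. Camera axes: x right, y down, z forward; pixel columns grow to the right and rows downward; lengths in m; the calibration is good to about 2 mm. A picture is of the moment at which its call begins: read the wrist's pose just before it. camera_model takes no time and is no camera call; for the wrist camera it gives the pose at the moment of the call.
- ctrl.close_job(): hands the job in; it is judged then, once.
Trained networks look in the newest picture that a camera, given by its name, has taken for a name from the list of things; names that differ only in an ending like _2 or _b are one class to them, and where a whole thing is asked for, a point or a joint stands for the part that bears it (a point fixed in the world has none). Each returns a list of dicts, best first, with "confidence" (0 to 1); they miss things now and then, are a little off and sometimes report something else, mostly with a low value. They report only what shows in the picture. A call takes as long as a camera call.
- ctrl.recognise(camera, query): "xyz" ([x, y, z] in m, in world coordinates, good to about 4 mm: the middle of the surface that is visible of it).
- ctrl.mark_of(camera, query): "xyz" ([x, y, z] in m, in world coordinates, good to about 4 mm: a listed point, or the origin of a listed thing).
The state is a dict: "time": time; "joint_positions": joint angles; "qd": joint speeds; "joint_torque": joint torques, N m; "position": TCP position; "tool_rot": TCP orientation; "ft_force": force on the tool from outside, world axes, zero at the start; "torque": the same for the moment, N m; "grip_width": opening from 0.0 (shut) to 1.0 (fully open); "grip_force": force on a finger pad.
Only numpy, scipy, OpenCV 4.12 (cv2) and the standard library are available. Lean on these libraries where they do the work, as an engineer would, in place of code of your own. Each camera call takes 0.05 s, during which the arm holds its last target. There are 200 camera calls.

## Working session

There is one attempt and no reset: what is moved stays moved. The work goes in short steps, Python scripts to look and compute and a shell command to move; the robot and the scene stay as the last step left them, time stands still between calls to the robot, and variables do not carry over. Pictures are saved under pics/ and viewed, at most 14 in all, crops included, and the job is handed in when it is done.

```bash
ls; mkdir -p pics; cat > h.py <<'E'
import numpy as np, cv2
from bench import ctrl
from scipy.spatial.transform import Rotation as R
def snap(cam,fn):
    p,d=ctrl.get_image(cam); cv2.imwrite('pics/'+fn,p[:,:,::-1]); return p,d
def cloud(cam,d):
    m=ctrl.camera_model(cam); K=np.array(m['intrinsics']); o=np.array(m['orientation'])
    Rm=o if o.shape==(3,3) else R.from_rotvec(o).as_matrix()
    v,u=np.mgrid[0:d.shape[0],0:d.shape[1]]
    P=np.stack([(u-K[0,2])/K[0,0]*d,(v-K[1,2])/K[1,1]*d,d],-1)
    return P@Rm.T+np.array(m['origin'])
E
python3 - <<'E'
from h import *
s=ctrl.get_state(); print(s['position'],s['tool_rot'],s['time'])
p,d=snap('top','t0.png'); c=cloud('top',d); np.savez('t0.npz',p=p,c=c)
print(ctrl.camera_model('top'))
for q in ['tray','rod','lock_grip','cup','board','jar_r0','jar_g0','jar_r1','jar_g1','bottle_a','label_roll']:
    for r in ctrl.mark_of('top',q): print(q,np.round(r['xyz'],3),round(r['confidence'],2))
snap('side','s0.png')
E
```

```text
pics
[ 0.27415991 -0.58881175  0.24046394] [-3.06553647e+00 -6.78890298e-01  7.79214168e-04] 0.0
{'intrinsics': array([[403.60181722,   0.        , 326.79659584],
       [  0.        , 403.60181722, 200.30781876],
       [  0.        ,   0.        ,   1.        ]]), 'origin': array([ 0.38136598, -0.00137377,  1.21513265]), 'orientation': array([-2.09495914,  2.138397  , -0.21792899])}
tray [ 0.536 -0.206 -0.002] 0.82
rod [ 0.536 -0.261  0.079] 0.95
rod [0.561 0.2   0.009] 0.27
lock_grip [ 0.499 -0.148  0.054] 0.68
cup [ 0.423 -0.243  0.006] 0.88
cup [0.652 0.12  0.003] 0.27
board [0.564 0.204 0.002] 0.58
board [0.651 0.122 0.005] 0.23
jar_r0 [0.478 0.2   0.008] 0.94
jar_r0 [0.478 0.292 0.004] 0.84
jar_r0 [ 0.543 -0.261  0.082] 0.66
jar_r0 [ 0.58  -0.232  0.008] 0.6
jar_r0 [0.564 0.202 0.   ] 0.48
jar_g0 [0.563 0.2   0.008] 0.89
jar_g0 [0.655 0.12  0.005] 0.74
jar_g0 [0.566 0.121 0.006] 0.68
jar_r1 [0.478 0.2   0.008] 0.94
jar_r1 [0.478 0.292 0.004] 0.84
jar_r1 [ 0.543 -0.261  0.082] 0.66
jar_r1 [ 0.58  -0.232  0.008] 0.6
jar_r1 [0.564 0.202 0.   ] 0.48
jar_g1 [0.563 0.2   0.008] 0.89
jar_g1 [0.655 0.12  0.005] 0.74
jar_g1 [0.566 0.121 0.006] 0.68
bottle_a [ 0.565 -0.457 -0.002] 0.81
bottle_a [0.529 0.461 0.001] 0.64
bottle_a [0.476 0.201 0.009] 0.37
label_roll [ 0.784 -0.023  0.   ] 0.95
label_roll [ 0.536 -0.21  -0.006] 0.23
```

View pics/t0.png

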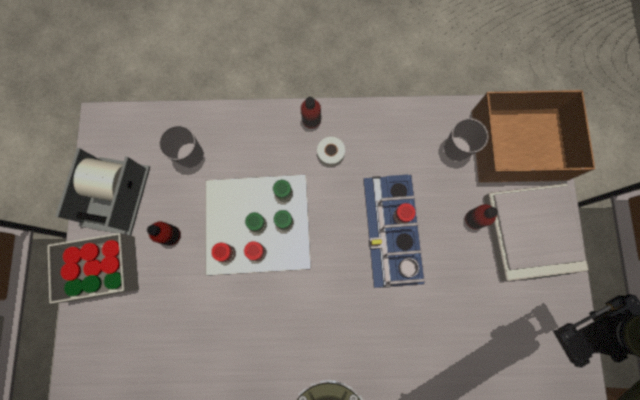

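View pics/s0.png

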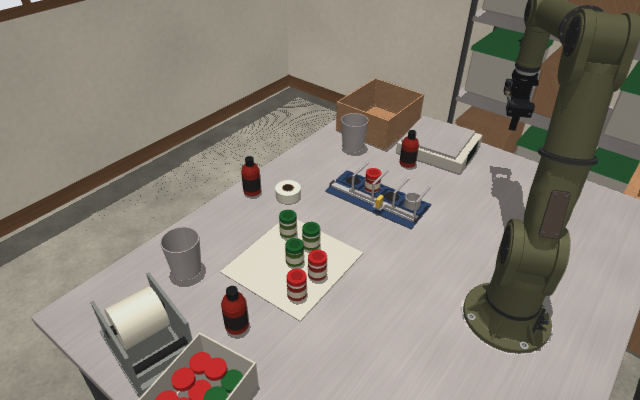

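```bash
cat >> h.py <<'E'
def scan(p,c,lids=True):
    hsv=cv2.cvtColor(p,cv2.COLOR_RGB2HSV); z=c[...,2]; H,S,V=[hsv[...,i].astype(int) for i in range(3)]
    out=[]
    for n,m in (('red',((H<8)|(H>172))&(S>110)),('green',(H>40)&(H<85)&(S>80)),('yellow',(H>20)&(H<35)&(S>120)),('blue',(H>95)&(H<130)&(S>100))):
        zl=(.06,.095) if n in('red','green') else (.045,.075) if n=='yellow' else (.002,.03)
        m=m&(z>zl[0])&(z<zl[1])&(c[...,0]>.35)
        k,l,st,ce=cv2.connectedComponentsWithStats(m.astype(np.uint8))
        for i in range(1,k):
            if st[i,4]<25: continue
            q=c[l==i]; 
            if n in('red','green'):
                zt=np.median(q[:,2]); q=q[q[:,2]>zt-.004]
                (x,y),r=cv2.minEnclosingCircle(q[:,:2].astype(np.float32)); out.append((n,st[i,4],np.round([x,y,zt],4),round(r,4),np.round(ce[i])))
            else:
                (x,y),wh,a=cv2.minAreaRect(q[:,:2].astype(np.float32)); out.append((n,st[i,4],np.round([x,y,np.median(q[:,2])],4),np.round(wh,3),round(a,1)))
    return out
E
python3 - <<'E'
from h import *
f=np.load('t0.npz')
for o in scan(f['p'],f['c']): print(*o)
E
```

```text
red 49 [0.8827 0.0348 0.0893] 0.0259 [312. 115.]
red 277 [ 0.5754 -0.233   0.0759] 0.0265 [405. 212.]
red 39 [ 0.5582 -0.4392  0.0902] 0.0249 [477. 217.]
red 101 [0.529  0.4554 0.0855] 0.0275 [168. 234.]
red 593 [0.4645 0.6371 0.0697] 0.0609 [ 99. 258.]
red 283 [0.4736 0.2928 0.0818] 0.0255 [221. 252.]
red 271 [0.4744 0.2017 0.0821] 0.0256 [253. 250.]
red 295 [0.4275 0.7152 0.0698] 0.0265 [ 70. 271.]
green 204 [0.6511 0.122  0.0816] 0.0242 [282. 188.]
green 216 [0.5623 0.1194 0.0799] 0.024 [283. 219.]
green 221 [0.5574 0.201  0.0763] 0.0246 [254. 221.]
green 268 [0.3923 0.6553 0.0701] 0.0267 [ 90. 284.]
yellow 38 [ 0.4933 -0.1458  0.0612] [0.011 0.024] 5.8
```

Top view: the board (206–310, 177–275) carries reds at (221,252) and (254,250), and greens at (283,188), (283,219) and (254,221). The last green is the lowest at 76 mm, so it is the sealed one. The tray is at right, with the sealed red at (405,212), the cup at (408,268) and the knob at (376,242). So the tray is red, with tray x roughly along world x. Side view agrees.

```bash
cat >> h.py <<'E'
def blue(p,c):
    hsv=cv2.cvtColor(p,cv2.COLOR_RGB2HSV); m=(hsv[...,0]>100)&(hsv[...,0]<125)&(hsv[...,1]>110)&(c[...,2]<.04)&(c[...,2]>-.01)&(abs(c[...,0]-.536)<.22)&(abs(c[...,1]+.206)<.13)
    m=cv2.morphologyEx(m.astype(np.uint8),cv2.MORPH_OPEN,np.ones((2,2)))
    q=c[m>0][:,:2].astype(np.float32); return len(q),cv2.minAreaRect(q)
def plan(x,y,z,yawy=None):
    """shift (mm) in tool axes and turn (units) to world xyz; yawy: wanted direction (deg) of tool y, mod 180"""
    s=ctrl.get_state(); M=R.from_rotvec(s['tool_rot']).as_matrix()
    d=M.T@(np.array([x,y,z])-s['position'])*1000
    t=0.
    if yawy is not None:
        a=np.degrees(np.arctan2(M[1,1],M[0,1])); t=-((yawy-a+90)%180-90)/5
    print('plan tx %.1f ty %.1f tz %.1f turn %.2f | q7 %.2f t %.1f'%(*d,t,s['joint_positions'][6],s['time']))
E
python3 - <<'E'
from h import *
f=np.load('t0.npz'); print(blue(f['p'],f['c']))
p=f['p'];c=f['c'];z=c[...,2]
m=(z>.08)&(z<.095)&(abs(c[...,0]-.536)<.2)&(abs(c[...,1]+.22)<.075)
k,l,st,ce=cv2.connectedComponentsWithStats(m.astype(np.uint8))
for i in range(1,k):
    if st[i,4]>8: q=c[l==i]; print(st[i,4],q.min(0).round(3),q.max(0).round(3))
for x in (.46,.36): print(p[int(0)].shape)
plan(.53,-.24,.35,0)
E
```

```text
(0, ((0.0, 0.0), (0.0, 0.0), 0.0))
96 [ 0.609 -0.258  0.08 ] [ 0.621 -0.161  0.091]
100 [ 0.532 -0.261  0.08 ] [ 0.543 -0.165  0.093]
98 [ 0.453 -0.267  0.083] [ 0.464 -0.169  0.093]
107 [ 0.377 -0.27   0.081] [ 0.387 -0.174  0.093]
(640, 3)
(640, 3)
plan tx 379.1 ty -208.7 tz -108.4 turn -13.01 | q7 -0.06 t 0.7
```

```bash
python3 -c "
from h import *
plan(.47,-.22,.38,93)"
python3 -m crank '[{"tx":60,"ty":-50,"tz":-60,"turn":2},{"tx":115,"ty":-100,"tz":-138,"turn":4.4},{"tx":170,"ty":-150,"tz":-138,"turn":4.4},{"tx":220,"ty":-190,"tz":-138,"turn":4.4},{"tx":270,"ty":-235,"tz":-138,"turn":4.4}]' 87
python3 - <<'E'
from h import *
plan(.47,-.22,.38,93)
E
```

```text
plan tx 333.2 ty -252.2 tz -138.4 turn 4.39 | q7 -0.06 t 0.7
time: 1.27
position: [0.3871, -0.3366, 0.3707]
tool_rot: [3.139, 0.081, 0.003]
ft_force: [0.8, 0.1, -0.0]
grip_width: 0.995
grip_force: 0.0
plan tx 88.8 ty -112.1 tz -9.4 turn -0.01 | q7 -0.86 t 1.3
```

```bash
python3 -m crank '[{"tx":30,"ty":-40},{"tx":60,"ty":-78},{"tx":60,"ty":-78},{"tx":60,"ty":-78},{"tx":60,"ty":-78}]' | grep -E "pos|rot"
python3 - <<'E'
from h import *
s=ctrl.get_state(); p,d=snap('wrist','w0.png'); c=cloud('wrist',d); np.savez('w0.npz',p=p,c=c)
print(d[d>0].min(),d.max())
for o in scan(p,c): print(*o)
print(p[100,100],blue(p,c))
z=c[...,2]
m=(z>.075)&(z<.1)&(abs(c[...,0]-.5)<.25)&(abs(c[...,1]+.22)<.1)
k,l,st,ce=cv2.connectedComponentsWithStats(m.astype(np.uint8))
for i in range(1,k):
    if st[i,4]>50: q=c[l==i]; print(st[i,4],ce[i].round(),q.min(0).round(3),q.max(0).round(3))
for q in ['tray','rod','lock_grip','cup','jar_r0']:
    for r in ctrl.mark_of('wrist',q): print(q,np.round(r['xyz'],3),round(r['confidence'],2))
E
```

```text
0.060078874 1.3931429
red 993 [ 0.5811 -0.2223  0.079 ] 0.0257 [243.  11.]
red 373 [ 0.5702 -0.4418  0.0897] 0.0304 [410.  35.]
yellow 309 [ 0.5009 -0.1372  0.0648] [0.013 0.03 ] 3.6
blue 860 [ 0.5574 -0.1312  0.0096] [0.077 0.024] 3.5
blue 379 [ 0.5809 -0.1817  0.0097] [0.036 0.032] 5.2
blue 2490 [ 0.4906 -0.222   0.0092] [0.222 0.1  ] 3.7
blue 114 [ 0.5666 -0.2491  0.0094] [0.015 0.037] 60.7
blue 2111 [ 0.5142 -0.2133  0.0096] [0.081 0.087] 3.6
blue 981 [ 0.4289 -0.1398  0.0092] [0.111 0.024] 3.9
[168 157 152] (3098, ((0.5012809634208679, -0.22227582335472107), (0.20314189791679382, 0.1951138973236084), 4.509199619293213))
853 [241.  10.] [ 0.558 -0.248  0.075] [ 0.585 -0.196  0.082]
659 [222.  33.] [ 0.538 -0.253  0.076] [ 0.551 -0.155  0.093]
540 [228. 101.] [ 0.461 -0.258  0.086] [ 0.474 -0.161  0.093]
444 [232. 162.] [ 0.383 -0.263  0.075] [ 0.396 -0.166  0.092]
tray [ 0.539 -0.211  0.   ] 0.65
rod [ 0.538 -0.264  0.085] 0.75
lock_grip [ 0.498 -0.148  0.053] 0.98
cup [ 0.426 -0.241  0.006] 0.65
jar_r0 [ 0.581 -0.234  0.005] 0.82$[0]: bad value
```

View pics/w0.png

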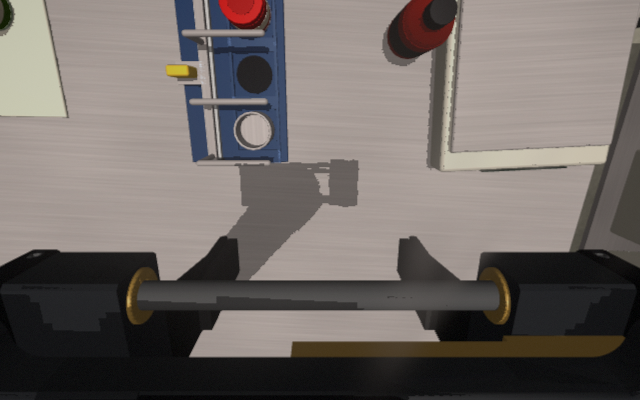

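The wrist view shows the knob (180,71), sealed red (243,10), an empty pocket (254,73) and the cup (253,130). The move was refused because rows need every key, so I'll repeat it.

```bash
python3 -m crank '[{"tx":30,"ty":-40,"tz":0,"turn":0},{"tx":50,"ty":-90,"tz":0,"turn":0},{"tx":50,"ty":-125,"tz":0,"turn":0},{"tx":50,"ty":-125,"tz":0,"turn":0},{"tx":50,"ty":-125,"tz":0,"turn":0}]' | grep -E "pos|rot|bad"
cat >> h.py <<'E'
def tray(fn):
    s=ctrl.get_state(); p,d=snap('wrist',fn); c=cloud('wrist',d); np.savez(fn[:-4]+'.npz',p=p,c=c); print(s['position'])
    for o in scan(p,c): print(*o)
    z=c[...,2]
    m=(z>.08)&(z<.1)&(abs(c[...,0]-.5)<.25)&(abs(c[...,1]+.22)<.1)
    k,l,st,ce=cv2.connectedComponentsWithStats(m.astype(np.uint8))
    for i in range(1,k):
        if st[i,4]>50: q=c[l==i][:,:2].astype(np.float32); r=cv2.minAreaRect(q); print('rod',st[i,4],np.round(r[0],4),np.round(r[1],3),round(r[2],1))
E
python3 - <<'E'
from h import *
tray('w1.png')
for q in ['tray','rod','lock_grip','cup','jar_r0']:
    for r in ctrl.mark_of('wrist',q): print(q,np.round(r['xyz'],3),round(r['confidence'],2))
E
```

```text
position: [0.4291, -0.213, 0.369]
tool_rot: [3.14, 0.076, -0.001]
[ 0.42908502 -0.21297941  0.36902724]
red 1626 [ 0.5784 -0.2352  0.0767] 0.0265 [341.  43.]
red 160 [ 0.5681 -0.4477  0.0923] 0.0285 [509.  58.]
red 62 [ 0.5396 -0.4559  0.0922] 0.0175 [519.  88.]
red 839 [0.4771 0.1938 0.0817] 0.025 [ 10. 112.]
green 1962 [0.5661 0.119  0.0804] 0.0271 [51. 39.]
green 492 [0.5587 0.1886 0.0703] 0.0233 [ 6. 44.]
yellow 222 [ 0.4969 -0.1495  0.0624] [0.012 0.028] 2.7
blue 1717 [ 0.5761 -0.1442  0.0066] [0.126 0.026] 3.1
blue 227 [ 0.6203 -0.1877  0.0064] [0.019 0.019] 2.5
blue 57 [ 0.6289 -0.2143  0.0064] [0.004 0.023] 2.8
blue 579 [ 0.5774 -0.1897  0.0066] [0.055 0.02 ] 3.7
blue 58 [ 0.5944 -0.2054  0.0066] [0.008 0.026] 76.9
blue 28 [ 0.5565 -0.2573  0.0065] [0.007 0.013] 4.2
blue 28 [ 0.5365 -0.1923  0.0069] [0.003 0.018] 2.3
blue 573 [ 0.4588 -0.28    0.0066] [0.166 0.01 ] 3.0
blue 661 [ 0.4923 -0.1954  0.0066] [0.07  0.021] 2.4
blue 561 [ 0.4997 -0.2385  0.0067] [0.059 0.06 ] 2.8
blue 699 [ 0.4465 -0.1512  0.0068] [0.066 0.025] 3.4
blue 379 [ 0.4299 -0.2085  0.007 ] [0.034 0.04 ] 2.0
blue 63 [ 0.4443 -0.2662  0.0067] [0.023 0.011] 45.9
blue 120 [ 0.3899 -0.2206  0.0115] [0.029 0.014] 52.8
rod 661 [ 0.617  -0.2116] [0.007 0.097] 2.5
rod 552 [ 0.54   -0.2154] [0.008 0.098] 3.2
rod 448 [ 0.4623 -0.2202] [0.007 0.097] 2.7
rod 407 [ 0.3843 -0.2244] [0.008 0.097] 2.8
tray [ 0.539 -0.208  0.002] 0.87
rod [ 0.538 -0.265  0.084] 0.63
rod [0.567 0.119 0.007] 0.15
lock_grip [ 0.499 -0.15   0.054] 0.55
cup [ 0.423 -0.242  0.004] 0.6
cup [ 0.567 -0.46  -0.001] 0.57
jar_r0 [ 0.578 -0.234  0.007] 0.86
jar_r0 [0.48  0.198 0.005] 0.84
```

View pics/w1.png

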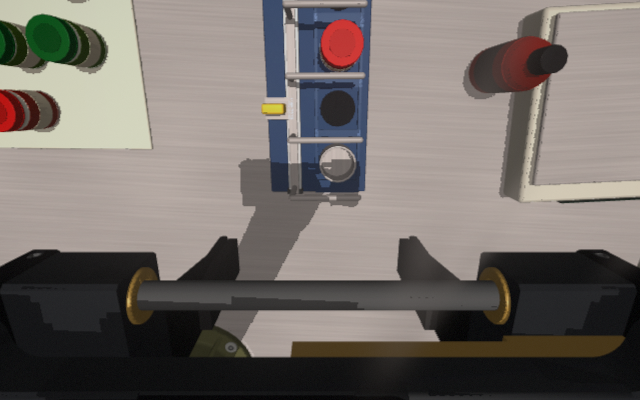

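Steady wrist view: knob (273,108), sealed red (342,43), empty pocket (338,108), cup (337,164). The tray yaw is about 2.8°, pockets are at p0 (.422,-.242), p1 (.500,-.2385), p2 (.578,-.235) and p3 (.6555,-.231), and the lock is about 2 mm from open. Cup goes first.

```bash
python3 -c "
from h import *
plan(.422,-.242,.041,92.8)"
```

```text
plan tx -9.0 ty 30.0 tz 328.1 turn 0.02 | q7 -1.10 t 2.5
```

```bash
python3 -m crank '[{"tx":-9,"ty":30,"tz":60,"turn":0},{"tx":-9,"ty":30,"tz":120,"turn":0},{"tx":-9,"ty":30,"tz":180,"turn":0},{"tx":-9,"ty":30,"tz":228,"turn":0},{"tx":-9,"ty":30,"tz":228,"turn":0}]' 70 20 | grep -E "pos|rot|bad"
python3 -c "
from h import *
plan(.422,-.242,.041,92.8)"
```

```text
position: [0.4195, -0.2401, 0.1379]
tool_rot: [-3.136, -0.081, 0.011]
plan tx 3.0 ty 2.5 tz 96.9 turn 0.03 | q7 -1.07 t 3.1
```

```bash
python3 -m crank '[{"tx":2,"ty":1,"tz":40,"turn":0},{"tx":2,"ty":1,"tz":70,"turn":0},{"tx":2,"ty":1,"tz":92,"turn":0},{"tx":2,"ty":1,"tz":97,"turn":0},{"tx":2,"ty":1,"tz":97,"turn":0}]' 70 20 | grep -E "pos|rot|bad|force"
python3 -c "
from h import *
plan(.422,-.242,.041,92.8)"
```

```text
position: [0.4256, -0.243, 0.046]
tool_rot: [3.139, 0.081, 0.003]
ft_force: [0.6, 0.5, 0.5]
grip_force: 0.0
plan tx -3.6 ty -1.2 tz 5.0 turn 0.03 | q7 -1.12 t 3.8
```

```bash
python3 -m crank '[{"tx":-3,"ty":-1,"tz":3,"turn":0},{"tx":-3,"ty":-1,"tz":3,"turn":0},{"tx":-3,"ty":-1,"tz":3,"turn":0}]' 70 20 | grep -E "pos|bad|force"
python3 -m crank '[{"tx":0,"ty":0,"tz":0,"turn":0},{"tx":0,"ty":0,"tz":0,"turn":0},{"tx":0,"ty":0,"tz":0,"turn":0},{"tx":0,"ty":0,"tz":0,"turn":0},{"tx":0,"ty":0,"tz":0,"turn":0}]' 40 20 | grep -E "pos|bad|force|wid"
```

```text
position: [0.4215, -0.2415, 0.0417]
ft_force: [-0.3, 0.4, 0.4]
grip_force: 0.0
position: [0.4214, -0.2414, 0.0413]
ft_force: [1.0, 0.8, 0.5]
grip_width: 0.623
grip_force: 20.0
```

```bash
python3 -m crank '[{"tx":0,"ty":0,"tz":-40,"turn":0},{"tx":0,"ty":0,"tz":-95,"turn":0},{"tx":0,"ty":0,"tz":-150,"turn":0},{"tx":30,"ty":-50,"tz":-150,"turn":0},{"tx":50,"ty":-105,"tz":-150,"turn":0}]' | grep -E "pos|bad"
python3 -m crank '[{"tx":25,"ty":-50,"tz":0,"turn":0},{"tx":50,"ty":-100,"tz":0,"turn":0},{"tx":75,"ty":-155,"tz":0,"turn":0},{"tx":100,"ty":-210,"tz":0,"turn":0},{"tx":125,"ty":-265,"tz":0,"turn":0}]' | grep -E "pos|bad"
python3 -c "
from h import *
plan(.64,.28,.043)"
```

```text
position: [0.4669, -0.1333, 0.1922]
position: [0.5773, 0.1386, 0.191]
plan tx 69.8 ty -138.0 tz 147.9 turn 0.00 | q7 -1.94 t 6.0
```

```bash
python3 -m crank '[{"tx":30,"ty":-50,"tz":0,"turn":0},{"tx":60,"ty":-100,"tz":0,"turn":0},{"tx":66,"ty":-130,"tz":0,"turn":0},{"tx":66,"ty":-130,"tz":40,"turn":0},{"tx":66,"ty":-130,"tz":80,"turn":0}]' | grep -E "pos|bad"
python3 -c "
from h import *
plan(.64,.28,.043)"
```

```text
position: [0.6359, 0.2713, 0.1099]
plan tx 4.5 ty -8.5 tz 66.9 turn 0.00 | q7 -2.19 t 6.6
```

```bash
python3 -m crank '[{"tx":0,"ty":0,"tz":30,"turn":0},{"tx":0,"ty":0,"tz":50,"turn":0},{"tx":0,"ty":0,"tz":60,"turn":0},{"tx":0,"ty":0,"tz":60,"turn":0},{"tx":0,"ty":0,"tz":60,"turn":0}]' | grep -E "pos|bad|force"
```

```text
position: [0.6369, 0.271, 0.0527]
ft_force: [-0.7, 0.6, -0.7]
grip_force: 20.0
```

```bash
python3 -m crank '[{"tx":0,"ty":0,"tz":6,"turn":0},{"tx":0,"ty":0,"tz":11,"turn":0},{"tx":0,"ty":0,"tz":11,"turn":0},{"tx":0,"ty":0,"tz":11,"turn":0}]' | grep -E "pos|bad|force"
python3 -m crank '[{"tx":0,"ty":0,"tz":0,"turn":0},{"tx":0,"ty":0,"tz":0,"turn":0},{"tx":0,"ty":0,"tz":0,"turn":0}]' 75 | grep -E "pos|bad|wid"
python3 -m crank '[{"tx":0,"ty":0,"tz":-40,"turn":0},{"tx":0,"ty":0,"tz":-95,"turn":0},{"tx":-50,"ty":20,"tz":-150,"turn":-2},{"tx":-100,"ty":20,"tz":-200,"turn":-4},{"tx":-160,"ty":20,"tz":-250,"turn":-6}]' 0| grep -E "pos|bad|force"
python3 -m crank '[{"tx":-40,"ty":0,"tz":0,"turn":-2},{"tx":-90,"ty":0,"tz":0,"turn":-4},{"tx":-90,"ty":0,"tz":0,"turn":-4},{"tx":-90,"ty":0,"tz":0,"turn":-4}]'| grep -E "pos|bad|force"
python3 - <<'E'
from h import *
p,d=snap('top','t1.png'); c=cloud('top',d)
for o in scan(p,c): print(*o)
for r in ctrl.mark_of('top','cup'): print(r)
p,d=snap('wrist','w2.png'); c=cloud('wrist',d)
for o in scan(p,c): print(*o)
for q in ('jar_r1','jar_g1','cup','board'):
  for r in ctrl.mark_of('wrist',q): print(q,np.round(r['xyz'],3),round(r['confidence'],2))
E
```

```text
position: [0.6364, 0.2706, 0.0413]
ft_force: [-1.6, -1.0, 5.6]
grip_force: 20.0
position: [0.6359, 0.2704, 0.0398]
grip_width: 0.838
position: [0.5049, 0.2436, 0.2667]
ft_force: [0.4, -0.9, 1.6]
grip_force: 0.0
position: [0.4308, 0.195, 0.2658]
ft_force: [0.5, 1.2, 0.5]
grip_force: 0.0
red 36 [0.8788 0.0324 0.0897] 0.0244 [312. 115.]
red 278 [ 0.5758 -0.2331  0.0761] 0.0266 [405. 212.]
red 28 [ 0.5643 -0.4321  0.092 ] 0.0189 [476. 214.]
red 37 [0.5427 0.4432 0.0879] 0.0149 [169. 228.]
red 300 [0.4812 0.668  0.0699] 0.0262 [ 89. 252.]
red 88 [0.4866 0.2098 0.0827] 0.02 [250. 247.]
red 292 [0.4444 0.6072 0.0698] 0.0261 [109. 264.]
red 302 [0.4296 0.7162 0.0699] 0.0268 [ 70. 270.]
green 203 [0.6512 0.1224 0.0815] 0.024 [282. 188.]
green 218 [0.5622 0.1193 0.0798] 0.0245 [283. 219.]
green 111 [0.5639 0.1966 0.0763] 0.0231 [256. 218.]
green 270 [0.3942 0.6545 0.0703] 0.0264 [ 90. 284.]
yellow 38 [ 0.493  -0.1456  0.0618] [0.023 0.012] 87.0
{'xyz': [0.6339, 0.2664, 0.0043], 'confidence': 0.87}
red 2584 [0.476  0.2922 0.0826] 0.0263 [295.  74.]
red 2204 [0.4773 0.2018 0.0827] 0.0264 [351. 150.]
green 2324 [0.5609 0.201  0.0766] 0.0262 [421.  98.]
green 2359 [0.655  0.1221 0.0818] 0.0267 [550. 105.]
green 462 [0.5696 0.1165 0.0801] 0.0242 [485. 162.]
green 238 [0.559  0.134  0.0801] 0.0167 [454. 153.]
yellow 222 [ 0.4962 -0.1436  0.0603] [0.014 0.025] 2.9
blue 305 [ 0.6855 -0.1362  0.006 ] [0.027 0.03 ] 4.6
blue 70 [ 0.611  -0.1275  0.0057] [0.015 0.017] 51.0
blue 1184 [ 0.4931 -0.1483  0.0063] [0.126 0.033] 3.5
blue 72 [ 0.5505 -0.2071  0.0085] [0.024 0.013] 59.1
blue 293 [ 0.5239 -0.2182  0.0102] [0.029 0.036] 4.8
jar_r1 [0.476 0.2   0.006] 0.87
jar_r1 [0.471 0.291 0.009] 0.64
jar_g1 [0.566 0.203 0.009] 0.75
jar_g1 [0.571 0.116 0.006] 0.71
jar_g1 [0.655 0.127 0.004] 0.58
jar_g1 [ 0.539 -0.206 -0.002] 0.31
cup [0.639 0.271 0.002] 0.57
```

View pics/w2.png

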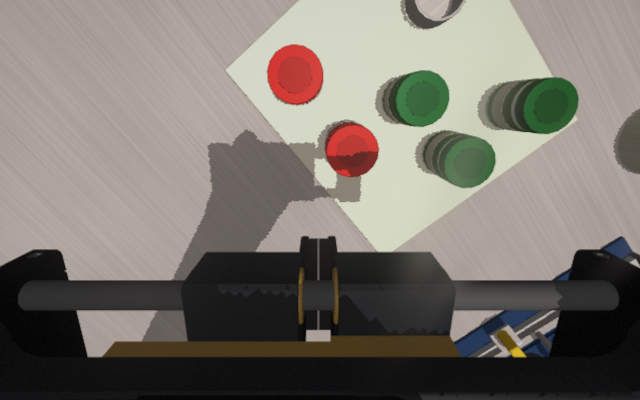

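Wrist view: reds at (295,74) and (351,150), sealed green (421,98), greens (550,105) and (470,160), cup (435,8) standing on the board. Next I press the lids with closed fingers, aiming for TCP z of about .094.

```bash
python3 -c "
from h import *
s=ctrl.get_state(); print(s['ft_force'],s['grip_width'],ctrl.tip_extent)
plan(.477,.202,.11)"
```

```text
[-0.29279238  0.33873274  0.62881164] 0.007272815019409426 0.019
plan tx 33.1 ty 33.6 tz 155.1 turn 0.00 | q7 -1.07 t 9.6
```

```bash
python3 -m crank '[{"tx":17,"ty":17,"tz":50,"turn":0},{"tx":33,"ty":33,"tz":100,"turn":0},{"tx":33,"ty":33,"tz":135,"turn":0},{"tx":33,"ty":33,"tz":148,"turn":0},{"tx":33,"ty":33,"tz":148,"turn":0}]' 0| grep -E "pos|bad|ft"
python3 -m crank '[{"tx":0,"ty":0,"tz":8,"turn":0},{"tx":0,"ty":0,"tz":14,"turn":0},{"tx":0,"ty":0,"tz":18,"turn":0},{"tx":0,"ty":0,"tz":21,"turn":0},{"tx":0,"ty":0,"tz":21,"turn":0}]' | grep -E "pos|bad|ft"
```

```text
position: [0.4762, 0.2018, 0.1173]
ft_force: [0.4, 0.5, 0.7]
position: [0.4769, 0.2015, 0.0971]
ft_force: [-0.9, -0.7, 4.6]
```

```bash
python3 -m crank '[{"tx":0,"ty":0,"tz":2,"turn":0},{"tx":0,"ty":0,"tz":4,"turn":0},{"tx":0,"ty":0,"tz":5,"turn":0},{"tx":0,"ty":0,"tz":5,"turn":0}]' | grep -E "pos|bad|ft"
```

```text
position: [0.4776, 0.2019, 0.0953]
ft_force: [-9.1, -3.7, 26.2]
```

```bash
python3 -m crank '[{"tx":0,"ty":0,"tz":-20,"turn":0},{"tx":0,"ty":0,"tz":-35,"turn":0},{"tx":35,"ty":-27,"tz":-35,"turn":0},{"tx":70,"ty":-54,"tz":-35,"turn":0},{"tx":70,"ty":-54,"tz":-35,"turn":0}]' | grep -E "pos|bad|ft"
python3 -c "
from h import *
plan(.476,.292,.11)"
```

```text
position: [0.4741, 0.2944, 0.1271]
ft_force: [-0.3, -0.9, 0.2]
plan tx -0.8 ty 3.0 tz 17.1 turn 0.00 | q7 -1.46 t 12.0
```

```bash
python3 -m crank '[{"tx":0,"ty":2,"tz":15,"turn":0},{"tx":0,"ty":2,"tz":26,"turn":0},{"tx":0,"ty":2,"tz":31,"turn":0},{"tx":0,"ty":2,"tz":34,"turn":0},{"tx":0,"ty":2,"tz":36,"turn":0}]' | grep -E "pos|bad|ft"
python3 -m crank '[{"tx":0,"ty":0,"tz":0,"turn":0},{"tx":0,"ty":0,"tz":0,"turn":0}]' | grep -E "pos|bad|ft"
```

```text
position: [0.4785, 0.2873, 0.0951]
ft_force: [-11.6, -10.9, 44.7]
position: [0.4784, 0.2873, 0.0952]
ft_force: [-10.0, -8.9, 37.4]
```

```bash
python3 -m crank '[{"tx":0,"ty":0,"tz":-30,"turn":0},{"tx":0,"ty":0,"tz":-60,"turn":0},{"tx":-20,"ty":45,"tz":-60,"turn":0},{"tx":-40,"ty":90,"tz":-60,"turn":0},{"tx":-60,"ty":140,"tz":-60,"turn":0}]' | grep -E "pos|bad|ft"
python3 -c "
from h import *
plan(.568,.119,.11)"
```

```text
position: [0.553, 0.1542, 0.15]
ft_force: [0.7, -0.4, 0.3]
plan tx -19.1 ty 33.2 tz 40.0 turn 0.00 | q7 -1.16 t 13.5
```

```bash
python3 -m crank '[{"tx":-14,"ty":22,"tz":0,"turn":0},{"tx":-14,"ty":22,"tz":10,"turn":0},{"tx":-14,"ty":22,"tz":30,"turn":0},{"tx":-14,"ty":22,"tz":30,"turn":0}]' | grep -E "pos|bad|ft"
python3 -c "
from h import *
plan(.568,.119,.11)"
```

```text
position: [0.5593, 0.1332, 0.1179]
ft_force: [1.0, -0.1, -0.2]
plan tx -6.2 ty 15.5 tz 7.8 turn 0.00 | q7 -1.14 t 14.0
```

```bash
python3 -m crank '[{"tx":-6,"ty":15,"tz":0,"turn":0},{"tx":-6,"ty":15,"tz":10,"turn":0},{"tx":-6,"ty":15,"tz":18,"turn":0},{"tx":-6,"ty":15,"tz":23,"turn":0},{"tx":-6,"ty":15,"tz":26,"turn":0}]' | grep -E "pos|bad|ft"
python3 -m crank '[{"tx":-6,"ty":0,"tz":0,"turn":0},{"tx":0,"ty":0,"tz":0,"turn":0}]' | grep -E "bad|pos|ft"
```

```text
position: [0.5702, 0.1185, 0.0953]
ft_force: [-4.9, -2.6, 22.0]
position: [0.5708, 0.118, 0.0955]
ft_force: [-3.8, -5.2, 14.5]
```

```bash
python3 -m crank '[{"tx":0,"ty":0,"tz":-20,"turn":0},{"tx":0,"ty":0,"tz":-32,"turn":0},{"tx":27,"ty":32,"tz":-32,"turn":0},{"tx":54,"ty":65,"tz":-32,"turn":0},{"tx":54,"ty":65,"tz":-32,"turn":0}]' | grep -E "pos|bad|ft"
python3 -c "
from h import *
plan(.655,.122,.11)"
```

```text
position: [0.6568, 0.1217, 0.1262]
ft_force: [-0.5, 0.4, 0.9]
plan tx -0.8 ty -1.6 tz 16.2 turn 0.00 | q7 -1.13 t 15.5
```

```bash
python3 -m crank '[{"tx":0,"ty":-1,"tz":15,"turn":0},{"tx":0,"ty":-1,"tz":25,"turn":0},{"tx":0,"ty":-1,"tz":30,"turn":0},{"tx":0,"ty":-1,"tz":33,"turn":0},{"tx":0,"ty":-1,"tz":35,"turn":0}]' | grep -E "pos|bad|ft"
python3 -m crank '[{"tx":0,"ty":-1,"tz":1,"turn":0},{"tx":0,"ty":-1,"tz":1,"turn":0}]' | grep -E "bad|pos|ft"
python3 -m crank '[{"tx":0,"ty":0,"tz":-60,"turn":0},{"tx":-50,"ty":0,"tz":-120,"turn":0},{"tx":-100,"ty":0,"tz":-170,"turn":0},{"tx":-150,"ty":-40,"tz":-190,"turn":0},{"tx":-200,"ty":-40,"tz":-190,"turn":0}]' 70| grep -E "pos|bad|ft"
python3 -m crank '[{"tx":0,"ty":-20,"tz":0,"turn":0},{"tx":-30,"ty":-50,"tz":0,"turn":0},{"tx":-30,"ty":-90,"tz":0,"turn":0},{"tx":-30,"ty":-90,"tz":0,"turn":0},{"tx":-30,"ty":-90,"tz":0,"turn":0}]' | grep -E "bad|pos|ft"
python3 - <<'E'
from h import *
p,d=snap('wrist','w3.png'); c=cloud('wrist',d)
for o in scan(p,c): print(*o)
E
```

```text
position: [0.6531, 0.1234, 0.0954]
ft_force: [-10.0, -2.9, 26.8]
position: [0.6529, 0.1234, 0.0954]
ft_force: [-8.4, -3.4, 23.1]
position: [0.5046, -0.0059, 0.2807]
ft_force: [0.6, -1.3, 1.3]
position: [0.4159, 0.0227, 0.2793]
ft_force: [0.2, -0.9, 0.4]
red 986 [0.4723 0.1938 0.0766] 0.024 [258.  10.]
red 457 [ 0.5853 -0.2231  0.0756] 0.0181 [559. 251.]
green 1567 [0.5654 0.1195 0.0767] 0.0261 [382.  15.]
yellow 193 [ 0.4968 -0.147   0.0621] [0.013 0.027] 3.9
blue 52 [ 0.6913 -0.146   0.0061] [0.018 0.008] 6.3
blue 671 [ 0.596  -0.1394  0.0063] [0.098 0.023] 23.8
blue 2055 [ 0.6719 -0.2265  0.0076] [0.07  0.094] 4.3
blue 1334 [ 0.614  -0.2218  0.0097] [0.06  0.115] 48.9
blue 44 [ 0.5407 -0.2162  0.0112] [0.007 0.017] 21.1
blue 237 [ 0.3838 -0.1464  0.0064] [0.028 0.03 ] 66.4
```

```bash
python3 - <<'E'
from h import *
p,d=snap('top','t2.png'); c=cloud('top',d)
for o in scan(p,c):
  if o[0]!='blue' and o[2][1]<.4: print(*o)
plan(.478,.202,.28,92.8)
E
```

```text
red 44 [0.8835 0.0352 0.0902] 0.026 [312. 115.]
red 277 [ 0.5755 -0.232   0.076 ] 0.027 [405. 212.]
red 39 [ 0.5586 -0.4432  0.0912] 0.0256 [477. 217.]
red 282 [0.4743 0.2923 0.0762] 0.0262 [221. 252.]
red 267 [0.4749 0.2024 0.0764] 0.0257 [254. 251.]
green 206 [0.6515 0.1213 0.0759] 0.0243 [282. 189.]
green 221 [0.5618 0.1196 0.0764] 0.0246 [282. 219.]
green 226 [0.5581 0.2002 0.0765] 0.0244 [254. 221.]
yellow 42 [ 0.4931 -0.1447  0.0615] [0.012 0.026] 1.4
plan tx 180.3 ty -58.8 tz -0.8 turn 10.03 | q7 -0.58 t 17.7
```

```bash
python3 -m crank '[{"tx":45,"ty":-15,"tz":0,"turn":2},{"tx":90,"ty":-30,"tz":0,"turn":4},{"tx":135,"ty":-45,"tz":0,"turn":6},{"tx":180,"ty":-59,"tz":0,"turn":8},{"tx":180,"ty":-59,"tz":0,"turn":10}]' 72 20| grep -E "bad|pos|ft"
python3 -m crank '[{"tx":0,"ty":0,"tz":40,"turn":0},{"tx":0,"ty":0,"tz":90,"turn":0},{"tx":0,"ty":0,"tz":120,"turn":0},{"tx":0,"ty":0,"tz":120,"turn":0},{"tx":0,"ty":0,"tz":120,"turn":0}]' 72 20| grep -E "bad|pos|ft"
python3 - <<'E'
from h import *
plan(.4775,.2025,.047,92.8)
E
```

```text
position: [0.4782, 0.2037, 0.2792]
ft_force: [1.4, -0.7, 0.1]
position: [0.4779, 0.2025, 0.1605]
ft_force: [0.3, -0.5, 1.5]
plan tx -0.1 ty -0.1 tz 113.5 turn 1.35 | q7 -2.06 t 18.9
```

```bash
python3 -m crank '[{"tx":0,"ty":0,"tz":30,"turn":1.3},{"tx":0,"ty":0,"tz":70,"turn":1.3},{"tx":0,"ty":0,"tz":100,"turn":1.3},{"tx":0,"ty":0,"tz":113,"turn":1.3},{"tx":0,"ty":0,"tz":113,"turn":1.3}]' 72 20| grep -E "bad|pos|ft"
python3 -m crank '[{"tx":0,"ty":0,"tz":0,"turn":0},{"tx":0,"ty":0,"tz":0,"turn":0},{"tx":0,"ty":0,"tz":0,"turn":0},{"tx":0,"ty":0,"tz":0,"turn":0}]' 40 25| grep -E "bad|pos|ft|grip"
python3 - <<'E'
from h import *
plan(.4775,.2025,.047,92.8)
plan(.5,-.2385,.17,92.8)
E
```

```text
position: [0.4772, 0.2019, 0.0471]
ft_force: [-0.3, -0.1, -0.1]
position: [0.4773, 0.2017, 0.0473]
ft_force: [-0.9, -0.7, 6.8]
grip_width: 0.611
grip_force: 25.0
plan tx 0.3 ty -0.8 tz 0.3 turn 0.05 | q7 -2.30 t 20.1
plan tx -1.1 ty 441.1 tz -121.6 turn 0.05 | q7 -2.30 t 20.1
```

```bash
python3 -m crank '[{"tx":0,"ty":0,"tz":-30,"turn":0},{"tx":0,"ty":0,"tz":-80,"turn":0},{"tx":0,"ty":0,"tz":-130,"turn":0},{"tx":0,"ty":50,"tz":-130,"turn":0},{"tx":0,"ty":100,"tz":-130,"turn":0}]'| grep -E "bad|pos"
python3 -m crank '[{"tx":0,"ty":60,"tz":0,"turn":0},{"tx":0,"ty":120,"tz":0,"turn":0},{"tx":0,"ty":180,"tz":0,"turn":0},{"tx":0,"ty":240,"tz":0,"turn":0},{"tx":0,"ty":300,"tz":0,"turn":0}]'| grep -E "bad|pos"
python3 -m crank '[{"tx":0,"ty":20,"tz":0,"turn":0},{"tx":0,"ty":41,"tz":0,"turn":0},{"tx":0,"ty":41,"tz":0,"turn":0},{"tx":0,"ty":41,"tz":0,"turn":0}]'| grep -E "bad|pos|grip"
python3 - <<'E'
from h import *
plan(.5,-.2385,.049,92.8)
E
```

```text
position: [0.4823, 0.1015, 0.177]
position: [0.498, -0.1993, 0.1771]
position: [0.501, -0.2363, 0.1774]
grip_width: 0.614
grip_force: 25.0
plan tx -0.8 ty 2.0 tz 128.4 turn 0.09 | q7 -1.30 t 21.8
```

```bash
python3 -m crank '[{"tx":-1,"ty":2,"tz":40,"turn":0},{"tx":-1,"ty":2,"tz":80,"turn":0},{"tx":-1,"ty":2,"tz":105,"turn":0},{"tx":-1,"ty":2,"tz":115,"turn":0},{"tx":-1,"ty":2,"tz":115,"turn":0}]'| grep -E "bad|pos|ft"
python3 - <<'E'
from h import *
plan(.5,-.2385,.048,92.8)
E
```

```text
position: [0.4997, -0.2397, 0.0626]
ft_force: [0.2, -0.2, -1.4]
plan tx 0.4 ty -1.2 tz 14.6 turn 0.07 | q7 -1.39 t 22.4
```

```bash
python3 -m crank '[{"tx":0,"ty":-1,"tz":5,"turn":0},{"tx":0,"ty":-1,"tz":10,"turn":0},{"tx":0,"ty":-1,"tz":14,"turn":0},{"tx":0,"ty":-1,"tz":15,"turn":0},{"tx":0,"ty":-1,"tz":15,"turn":0}]'| grep -E "bad|pos|ft"
```

```text
position: [0.4995, -0.2398, 0.0474]
ft_force: [0.9, -0.7, -1.4]
```

```bash
python3 -m crank '[{"tx":0,"ty":0,"tz":1.5,"turn":0},{"tx":0,"ty":0,"tz":1.5,"turn":0},{"tx":0,"ty":0,"tz":1.5,"turn":0}]'| grep -E "bad|pos|ft"
python3 -m crank '[{"tx":0,"ty":0,"tz":0,"turn":0},{"tx":0,"ty":0,"tz":0,"turn":0},{"tx":0,"ty":0,"tz":0,"turn":0}]' 70| grep -E "bad|pos|ft"
python3 -m crank '[{"tx":0,"ty":0,"tz":-40,"turn":0},{"tx":0,"ty":0,"tz":-100,"turn":0},{"tx":0,"ty":-50,"tz":-160,"turn":0},{"tx":-20,"ty":-100,"tz":-220,"turn":0},{"tx":-20,"ty":-150,"tz":-220,"turn":0}]'| grep -E "bad|pos|ft"
python3 -m crank '[{"tx":0,"ty":-60,"tz":0,"turn":0},{"tx":0,"ty":-120,"tz":0,"turn":0},{"tx":0,"ty":-180,"tz":0,"turn":0},{"tx":0,"ty":-220,"tz":0,"turn":0},{"tx":0,"ty":-220,"tz":0,"turn":0}]'| grep -E "bad|pos|ft"
python3 - <<'E'
from h import *
p,d=snap('top','t3.png'); c=cloud('top',d)
for o in scan(p,c):
  if o[0]!='blue' and o[2][1]<.4: print(*o)
p,d=snap('wrist','w4.png'); c=cloud('wrist',d)
for o in scan(p,c): 
  if o[0]!='blue': print(*o)
plan(.4775,.292,.27,92.8)
E
```

```text
position: [0.4996, -0.2398, 0.0473]
ft_force: [-4.0, 0.6, 8.3]
position: [0.4994, -0.2398, 0.0458]
ft_force: [-0.4, 0.1, -0.7]
position: [0.4746, -0.1025, 0.2638]
ft_force: [1.0, 0.8, 0.8]
position: [0.4612, 0.1212, 0.261]
ft_force: [-0.1, -1.8, -0.4]
red 39 [0.878  0.0337 0.0915] 0.0243 [312. 116.]
red 277 [ 0.5756 -0.2331  0.0757] 0.0265 [405. 212.]
red 48 [ 0.5571 -0.4398  0.0909] 0.0244 [477. 218.]
red 288 [ 0.4972 -0.2375  0.0759] 0.0264 [408. 240.]
green 216 [0.6511 0.1234 0.0759] 0.0252 [282. 189.]
green 236 [0.5613 0.1213 0.0761] 0.026 [282. 219.]
yellow 38 [ 0.4929 -0.1459  0.0624] [0.012 0.023] 0.0
red 2385 [0.4773 0.2902 0.0766] 0.0267 [149. 156.]
red 203 [ 0.4922 -0.2235  0.066 ] 0.0189 [636. 169.]
green 31 [0.6309 0.1186 0.0641] 0.0093 [325.   1.]
green 2599 [0.562  0.1981 0.0767] 0.026 [237.  73.]
green 2517 [0.5659 0.1173 0.0767] 0.026 [322.  73.]
yellow 410 [ 0.4967 -0.1498  0.0621] [0.014 0.03 ] 1.0
plan tx 25.1 ty -174.1 tz -9.9 turn 0.07 | q7 -1.74 t 25.2
```

```bash
python3 -m crank '[{"tx":8,"ty":-50,"tz":0,"turn":-2},{"tx":16,"ty":-100,"tz":0,"turn":-4},{"tx":25,"ty":-150,"tz":0,"turn":-4},{"tx":25,"ty":-173,"tz":50,"turn":-4},{"tx":25,"ty":-173,"tz":90,"turn":-4}]' 72 20| grep -E "bad|pos|ft"
python3 -m crank '[{"tx":0,"ty":0,"tz":0,"turn":0},{"tx":0,"ty":0,"tz":0,"turn":0}]'| grep -E "bad|pos|ft"
python3 - <<'E'
from h import *
plan(.4775,.291,.047)
E
```

```text
position: [0.4769, 0.2917, 0.168]
ft_force: [0.8, -0.5, -0.5]
position: [0.4787, 0.2902, 0.1715]
ft_force: [1.7, -0.2, 0.8]
plan tx -0.5 ty -1.4 tz 124.5 turn 0.00 | q7 -2.08 t 26.1
```

```bash
python3 -m crank '[{"tx":0,"ty":-1,"tz":50,"turn":0},{"tx":0,"ty":-1,"tz":90,"turn":0},{"tx":0,"ty":-1,"tz":115,"turn":0},{"tx":0,"ty":-1,"tz":124,"turn":0},{"tx":0,"ty":-1,"tz":124,"turn":0}]' 72 20| grep -E "bad|pos|ft"
python3 -m crank '[{"tx":0,"ty":0,"tz":0,"turn":0},{"tx":0,"ty":0,"tz":0,"turn":0},{"tx":0,"ty":0,"tz":0,"turn":0},{"tx":0,"ty":0,"tz":0,"turn":0}]' 40 25| grep -E "bad|pos|ft|grip"
python3 -m crank '[{"tx":0,"ty":0,"tz":-30,"turn":0},{"tx":0,"ty":0,"tz":-80,"turn":0},{"tx":0,"ty":0,"tz":-130,"turn":0},{"tx":0,"ty":50,"tz":-130,"turn":0},{"tx":0,"ty":100,"tz":-130,"turn":0}]'| grep -E "bad|pos|grip"
python3 - <<'E'
from h import *
plan(.6555,-.231,.177,92.8)
E
```

```text
position: [0.4778, 0.2916, 0.0477]
ft_force: [0.1, -0.2, -0.7]
position: [0.4771, 0.292, 0.0472]
ft_force: [-0.5, -0.3, 5.6]
grip_width: 0.615
grip_force: 25.0
position: [0.5163, 0.1991, 0.1767]
grip_width: 0.616
grip_force: 25.0
plan tx -41.5 ty 450.1 tz 0.9 turn 4.08 | q7 -1.89 t 27.8
```

```bash
python3 -m crank '[{"tx":-5,"ty":58,"tz":0,"turn":1},{"tx":-10,"ty":116,"tz":0,"turn":2},{"tx":-16,"ty":174,"tz":0,"turn":3},{"tx":-22,"ty":232,"tz":0,"turn":4},{"tx":-28,"ty":290,"tz":0,"turn":4}]'| grep -E "bad|pos|grip"
python3 - <<'E'
from h import *
plan(.6555,-.231,.177,92.8)
E
```

```text
position: [0.6039, -0.0799, 0.1763]
grip_width: 0.613
grip_force: 25.0
plan tx 43.5 ty 153.6 tz -0.4 turn 0.05 | q7 -1.74 t 28.4
```

```bash
python3 -m crank '[{"tx":20,"ty":55,"tz":0,"turn":0},{"tx":40,"ty":110,"tz":0,"turn":0},{"tx":40,"ty":140,"tz":0,"turn":0},{"tx":40,"ty":140,"tz":0,"turn":0},{"tx":40,"ty":140,"tz":0,"turn":0}]'| grep -E "bad|pos|grip"
python3 - <<'E'
from h import *
plan(.6555,-.231,.048,92.8)
E
```

```text
position: [0.6512, -0.2138, 0.1765]
grip_width: 0.616
grip_force: 25.0
plan tx 3.8 ty 17.3 tz 128.5 turn 0.07 | q7 -1.56 t 29.1
```

```bash
python3 -m crank '[{"tx":4,"ty":17,"tz":0,"turn":0},{"tx":4,"ty":17,"tz":40,"turn":0},{"tx":4,"ty":17,"tz":80,"turn":0},{"tx":4,"ty":17,"tz":105,"turn":0},{"tx":4,"ty":17,"tz":105,"turn":0}]'| grep -E "bad|pos|grip"
python3 -m crank '[{"tx":0,"ty":0,"tz":0,"turn":0},{"tx":0,"ty":0,"tz":0,"turn":0}]'| grep -E "bad|pos|ft"
python3 - <<'E'
from h import *
plan(.6555,-.231,.048,92.8)
p,d=snap('wrist','w5.png'); c=cloud('wrist',d)
for o in scan(p,c): 
  if o[0]!='blue': print(*o)
E
```

```text
position: [0.655, -0.2324, 0.0701]
grip_width: 0.616
grip_force: 25.0
position: [0.6576, -0.2326, 0.0743]
ft_force: [0.5, 0.4, -1.1]
plan tx -2.0 ty -1.8 tz 26.3 turn 0.06 | q7 -1.59 t 29.9
red 2026 [ 0.6594 -0.2326  0.0853] 0.0276 [319. 239.]
```

View pics/w5.png

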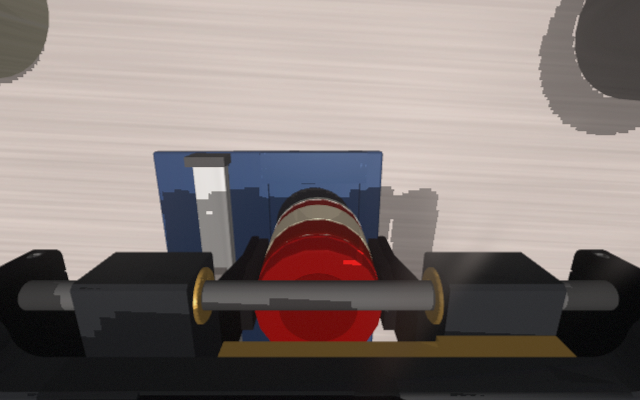

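The wrist view shows the held jar (319,285) above the last pocket, with the tray's end edge at row 152 ahead of it. Alignment looks right, so I lower it.

```bash
python3 -m crank '[{"tx":-2,"ty":-1.5,"tz":10,"turn":0},{"tx":-2,"ty":-1.5,"tz":18,"turn":0},{"tx":-2,"ty":-1.5,"tz":24,"turn":0},{"tx":-2,"ty":-1.5,"tz":27,"turn":0},{"tx":-2,"ty":-1.5,"tz":27,"turn":0}]'| grep -E "bad|pos|ft"
python3 -m crank '[{"tx":0,"ty":0,"tz":1,"turn":0},{"tx":0,"ty":0,"tz":1.5,"turn":0},{"tx":0,"ty":0,"tz":1.5,"turn":0}]'| grep -E "bad|pos|ft"
```

```text
position: [0.6556, -0.2311, 0.0479]
ft_force: [-2.9, 0.6, 11.5]
position: [0.6551, -0.2311, 0.0472]
ft_force: [-6.8, 0.7, 15.4]
```

```bash
python3 -m crank '[{"tx":0,"ty":0,"tz":0,"turn":0},{"tx":0,"ty":0,"tz":0,"turn":0},{"tx":0,"ty":0,"tz":0,"turn":0}]' 70| grep -E "bad|pos|ft"
python3 -m crank '[{"tx":0,"ty":0,"tz":-40,"turn":0},{"tx":0,"ty":0,"tz":-100,"turn":0},{"tx":-50,"ty":0,"tz":-160,"turn":0},{"tx":-110,"ty":0,"tz":-220,"turn":0},{"tx":-170,"ty":0,"tz":-280,"turn":0}]'| grep -E "bad|pos|ft"
python3 -m crank '[{"tx":-40,"ty":0,"tz":0,"turn":0},{"tx":-70,"ty":0,"tz":0,"turn":0},{"tx":-70,"ty":0,"tz":0,"turn":0},{"tx":-70,"ty":0,"tz":0,"turn":0}]'| grep -E "bad|pos|ft"
python3 - <<'E'
from h import *
tray('w6.png')
for r in ctrl.mark_of('wrist','lock_grip'): print(r)
p,d=snap('top','t4.png'); c=cloud('top',d)
for o in scan(p,c):
  if o[0]!='blue' and o[2][1]<.4: print(*o)
for r in ctrl.mark_of('top','cup'): print(r)
E
```

```text
position: [0.6538, -0.2312, 0.0431]
ft_force: [-0.6, 0.3, -0.3]
position: [0.5261, -0.2376, 0.2822]
ft_force: [-0.3, -1.7, 1.6]
position: [0.4579, -0.2413, 0.2815]
ft_force: [0.4, 0.7, -0.1]
[ 0.45786712 -0.24128631  0.2815477 ]
red 115 [ 0.6312 -0.2312  0.0702] 0.0126 [318.   1.]
red 2412 [ 0.5791 -0.2342  0.0769] 0.0264 [317.  57.]
red 630 [ 0.5646 -0.4543  0.091 ] 0.0311 [524.  86.]
red 1967 [ 0.5005 -0.239   0.0768] 0.0264 [318. 137.]
yellow 374 [ 0.4978 -0.1487  0.0624] [0.014 0.029] 3.2
blue 2359 [ 0.5776 -0.1428  0.0068] [0.129 0.025] 3.3
blue 76 [ 0.6429 -0.1855  0.0068] [0.004 0.021] 3.2
blue 56 [ 0.6335 -0.2711  0.0066] [0.02  0.007] 5.8
blue 317 [ 0.6201 -0.187   0.0067] [0.019 0.022] 2.9
blue 896 [ 0.5754 -0.1889  0.0067] [0.059 0.02 ] 3.0
blue 1033 [ 0.4927 -0.207   0.0069] [0.072 0.048] 4.9
blue 119 [ 0.5219 -0.2147  0.0067] [0.013 0.028] 45.0
blue 126 [ 0.4771 -0.2782  0.0065] [0.025 0.011] 2.3
blue 328 [ 0.4656 -0.149   0.0067] [0.024 0.025] 3.7
blue 572 [ 0.3927 -0.2095  0.0072] [0.051 0.048] 40.5
blue 192 [ 0.3831 -0.2685  0.0114] [0.041 0.014] 80.9
blue 32 [ 0.3745 -0.1455  0.0071] [0.007 0.008] 87.4
rod 1054 [ 0.6184 -0.2106] [0.009 0.098] 3.4
rod 782 [ 0.5403 -0.2152] [0.007 0.097] 3.1
rod 652 [ 0.4626 -0.2188] [0.008 0.098] 3.2
rod 619 [ 0.3852 -0.2237] [0.008 0.098] 3.2
{'xyz': [0.4963, -0.1509, 0.0557], 'confidence': 0.7}
{'xyz': [0.5663, -0.4603, -0.0017], 'confidence': 0.48}
{'xyz': [0.5647, 0.119, 0.0041], 'confidence': 0.4}
red 44 [0.8829 0.0351 0.0902] 0.0262 [312. 115.]
red 266 [ 0.6509 -0.2283  0.0759] 0.0267 [402. 187.]
red 278 [ 0.5756 -0.2325  0.076 ] 0.0267 [405. 212.]
green 196 [0.6515 0.1221 0.0762] 0.024 [282. 189.]
green 208 [0.5624 0.1199 0.0767] 0.0242 [282. 219.]
green 222 [0.5578 0.2002 0.0763] 0.0245 [254. 221.]
yellow 40 [ 0.4931 -0.1458  0.0618] [0.023 0.011] 89.0
{'xyz': [0.6365, 0.2677, 0.0058], 'confidence': 0.88}
{'xyz': [0.6539, 0.118, 0.0033], 'confidence': 0.5}
```

View pics/w6.png

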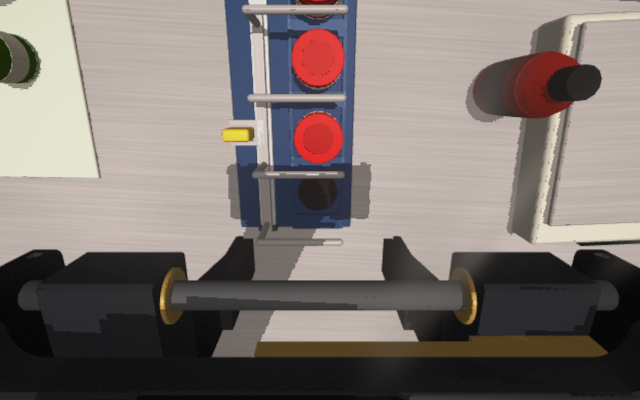

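The wrist view shows three red lids at (317,57), (318,137) and (318,5) in their pockets, with the rods between them and the knob at (238,134). Now I turn and take the knob.

```bash
python3 -c "
from h import *
plan(.4978,-.149,.16,92.8)"
python3 -m crank '[{"tx":10,"ty":-20,"tz":0,"turn":-2},{"tx":20,"ty":-45,"tz":0,"turn":-4},{"tx":35,"ty":-70,"tz":0,"turn":-6},{"tx":35,"ty":-92,"tz":0,"turn":-8},{"tx":35,"ty":-92,"tz":0,"turn":-10}]' 40| grep -E "bad|pos|ft"
python3 -m crank '[{"tx":0,"ty":0,"tz":0,"turn":-2},{"tx":0,"ty":0,"tz":0,"turn":-4},{"tx":0,"ty":0,"tz":0,"turn":-6},{"tx":0,"ty":0,"tz":0,"turn":-8},{"tx":0,"ty":0,"tz":0,"turn":-8}]'| grep -E "bad|pos|ft"
python3 - <<'E'
from h import *
plan(.4978,-.149,.13,2.9)
E
```

```text
plan tx 44.7 ty -89.2 tz 121.2 turn 0.08 | q7 -1.17 t 32.7
position: [0.4883, -0.1442, 0.2812]
ft_force: [-0.4, -0.8, -0.3]
position: [0.4879, -0.1469, 0.2811]
ft_force: [0.4, -0.6, -0.2]
plan tx -2.5 ty 10.1 tz 151.1 turn 0.03 | q7 0.19 t 33.9
```

```bash
python3 -m crank '[{"tx":-2,"ty":10,"tz":50,"turn":0},{"tx":-2,"ty":10,"tz":100,"turn":0},{"tx":-2,"ty":10,"tz":150,"turn":0},{"tx":-2,"ty":10,"tz":150,"turn":0},{"tx":-2,"ty":10,"tz":150,"turn":0}]' 40| grep -E "bad|pos|ft"
python3 - <<'E'
from h import *
plan(.4978,-.149,.052,2.9)
E
```

```text
position: [0.4985, -0.149, 0.1328]
ft_force: [0.4, 0.6, -0.8]
plan tx 0.2 ty -0.7 tz 80.8 turn 0.03 | q7 0.01 t 34.5
```

```bash
python3 -m crank '[{"tx":0,"ty":0,"tz":30,"turn":0},{"tx":0,"ty":0,"tz":60,"turn":0},{"tx":0,"ty":0,"tz":77,"turn":0},{"tx":0,"ty":0,"tz":80,"turn":0},{"tx":0,"ty":0,"tz":80,"turn":0}]' 40| grep -E "bad|pos|ft"
python3 -m crank '[{"tx":0,"ty":0,"tz":0,"turn":0},{"tx":0,"ty":0,"tz":0,"turn":0},{"tx":0,"ty":0,"tz":0,"turn":0},{"tx":0,"ty":0,"tz":0,"turn":0}]' 0 30| grep -E "bad|pos|ft|grip"
python3 - <<'E'
from h import *
s=ctrl.get_state();M=R.from_rotvec(s['tool_rot']).as_matrix();print(M[:,1].round(3))
p=s['position']; plan(p[0]+.03996,p[1]+.002,p[2],2.9)
E
```

```text
position: [0.4979, -0.1497, 0.0523]
ft_force: [-0.4, 0.5, -0.3]
position: [0.4971, -0.1496, 0.0513]
ft_force: [0.1, 0.2, 1.2]
grip_width: 0.161
grip_force: 30.0
[ 0.999  0.054 -0.002]
plan tx -0.2 ty 40.0 tz -0.1 turn 0.04 | q7 -0.08 t 35.7
```

```bash
python3 -m crank '[{"tx":0,"ty":10,"tz":0,"turn":0},{"tx":0,"ty":20,"tz":0,"turn":0},{"tx":0,"ty":30,"tz":0,"turn":0},{"tx":0,"ty":34,"tz":0,"turn":0},{"tx":0,"ty":34,"tz":0,"turn":0}]'| grep -E "bad|pos|ft|grip"
python3 -m crank '[{"tx":0,"ty":2,"tz":0,"turn":0},{"tx":0,"ty":4,"tz":0,"turn":0},{"tx":0,"ty":6,"tz":0,"turn":0},{"tx":0,"ty":6,"tz":0,"turn":0}]'| grep -E "bad|pos|ft|grip"
```

```text
position: [0.5322, -0.1477, 0.0513]
ft_force: [1.4, -0.1, 3.5]
grip_width: 0.157
grip_force: 30.0
position: [0.5352, -0.1475, 0.0513]
ft_force: [-8.5, -0.7, 12.6]
grip_width: 0.159
grip_force: 30.1
```

```bash
python3 -m crank '[{"tx":0,"ty":2,"tz":0,"turn":0},{"tx":0,"ty":3,"tz":0,"turn":0},{"tx":0,"ty":3,"tz":0,"turn":0}]'| grep -E "bad|pos|ft|grip"
python3 -m crank '[{"tx":0,"ty":0,"tz":0,"turn":0},{"tx":0,"ty":0,"tz":0,"turn":0},{"tx":0,"ty":0,"tz":0,"turn":0}]' 40| grep -E "bad|pos|ft|grip"
python3 -m crank '[{"tx":0,"ty":-3,"tz":0,"turn":0},{"tx":0,"ty":-3,"tz":-50,"turn":0},{"tx":0,"ty":-3,"tz":-110,"turn":0},{"tx":0,"ty":-50,"tz":-170,"turn":0},{"tx":0,"ty":-110,"tz":-230,"turn":0}]'| grep -E "bad|pos|ft"
python3 -m crank '[{"tx":0,"ty":0,"tz":0,"turn":2},{"tx":0,"ty":0,"tz":0,"turn":4},{"tx":0,"ty":0,"tz":0,"turn":6},{"tx":0,"ty":0,"tz":0,"turn":8},{"tx":0,"ty":0,"tz":0,"turn":10}]'| grep -E "bad|pos|ft"
python3 -m crank '[{"tx":0,"ty":0,"tz":0,"turn":2},{"tx":0,"ty":0,"tz":0,"turn":4},{"tx":0,"ty":0,"tz":0,"turn":6},{"tx":0,"ty":0,"tz":0,"turn":8},{"tx":0,"ty":0,"tz":0,"turn":8}]'| grep -E "bad|pos|ft"
python3 - <<'E'
from h import *
tray('w7.png')
p,d=snap('top','t5.png'); c=cloud('top',d)
for o in scan(p,c):
  if o[0]!='blue' and o[2][1]<.4: print(*o)
for r in ctrl.mark_of('top','cup'): print(r)
E
```

```text
position: [0.5352, -0.1474, 0.0511]
ft_force: [-15.3, -0.6, 21.3]
grip_width: 0.162
grip_force: 30.1
position: [0.5401, -0.1471, 0.0508]
ft_force: [-0.9, -0.1, 0.1]
grip_width: 0.405
grip_force: 0.0
position: [0.464, -0.1521, 0.2501]
ft_force: [-1.7, -3.3, 2.5]
position: [0.4636, -0.1526, 0.2485]
ft_force: [-0.7, -0.1, 0.0]
position: [0.4637, -0.1526, 0.2485]
ft_force: [-0.4, 0.8, -0.9]
[ 0.46365458 -0.15259381  0.24854553]
red 275 [ 0.632  -0.2314  0.0723] 0.0141 [417.   3.]
red 1181 [ 0.5834 -0.2338  0.0769] 0.0258 [416.  49.]
red 1339 [ 0.5603 -0.4422  0.0824] 0.0271 [628. 101.]
red 1257 [ 0.5741 -0.2346  0.0768] 0.0258 [412.  82.]
red 1095 [ 0.5061 -0.2384  0.0767] 0.0255 [408. 139.]
red 851 [ 0.4926 -0.2394  0.0768] 0.0252 [407. 167.]
green 3186 [0.5656 0.1186 0.0766] 0.0266 [28. 58.]
yellow 410 [ 0.5347 -0.1469  0.0625] [0.012 0.029] 3.3
blue 2047 [ 0.5977 -0.143   0.0067] [0.093 0.027] 3.3
blue 1080 [ 0.6181 -0.1878  0.0067] [0.057 0.02 ] 2.8
blue 43 [ 0.6463 -0.271   0.0068] [0.009 0.006] 12.8
blue 43 [ 0.6307 -0.2047  0.0069] [0.01  0.008] 22.1
blue 47 [ 0.6315 -0.2551  0.00
[... 613 characters left out ...]
06 [ 0.408  -0.2687  0.0068] [0.016 0.033] 58.1
blue 94 [ 0.3783 -0.2043  0.0069] [0.011 0.025] 9.0
blue 344 [ 0.3804 -0.2498  0.0119] [0.014 0.048] 3.0
rod 1118 [ 0.5776 -0.2133] [0.008 0.098] 3.3
rod 831 [ 0.5003 -0.2175] [0.007 0.098] 3.1
rod 774 [ 0.4225 -0.2216] [0.008 0.097] 3.0
red 42 [0.8784 0.0352 0.0898] 0.0254 [311. 116.]
red 62 [ 0.6628 -0.2291  0.0754] 0.0221 [402. 181.]
red 132 [ 0.6462 -0.2285  0.0758] 0.0249 [403. 190.]
red 54 [ 0.556  -0.4403  0.0889] 0.0254 [477. 218.]
green 201 [0.6511 0.1219 0.0764] 0.0241 [282. 189.]
green 211 [0.5626 0.1195 0.0761] 0.0242 [282. 219.]
green 218 [0.5577 0.2013 0.0764] 0.024 [254. 221.]
{'xyz': [0.6374, 0.2678, 0.0075], 'confidence': 0.55}
```

View pics/w7.png

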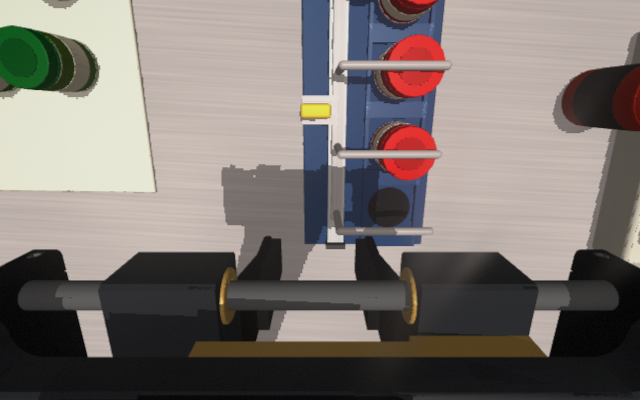

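View pics/t5.png

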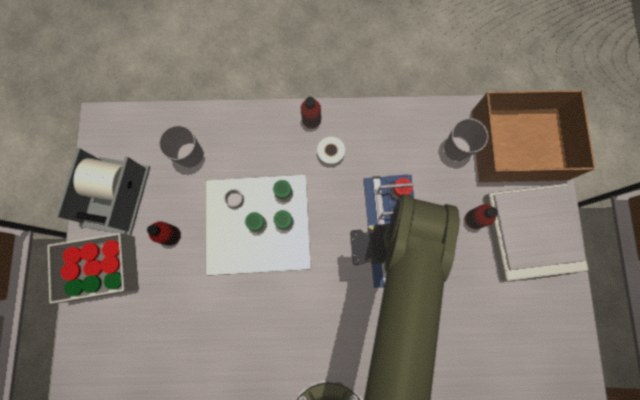

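The rods lie across the lids at (415,66) and (410,155), and the knob stopped against its end (15 N with no further motion). Cup (234,199) and all the greens stand on the board, so I hand in.

```bash
python3 -c "
from bench import ctrl
print(ctrl.get_state()['ft_force'],ctrl.close_job())"
```

```text
the job is handed in; nothing more can be done
[-0.83990192  0.10724355 -0.60062849] None
```

I handed the job in, and by my last camera checks everything is in place: both waiting red jars are in pockets, all four lids are pressed home, the cup and green jars stand on the board, and the lock is at its locked stop; the hand-in returned no verdict.

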